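# Open the fan's terminal box: press the tab, push the cover off

### The job

On the repair table, press the red snap tab of the grey terminal box fully in, then push the released white cover along over the tab and completely off the box, so that it lies flat on the plywood ledge beside it. Only press and push with the fingertips: never lift or tip the cover, and leave the other things on the table alone.

Things in the scene. Friction and masses are not known exactly. Their poses are not given: they have to be found in the camera images.
- box: Wooden service board, 335 x 130 mm, fixed, carrying in one line the grey terminal box and the plywood ledge. Origin on the table surface; x = the way the cover is pushed off, z up. Grey box: x -130 to +10 mm, 100 mm wide; its flat top (the cover's seat) is 40 mm above the table, with two guide rails along x, 8 mm high, inner faces at y = +-41.5 mm; open at the rear (-x) end.
- ledge (a point): Centre of the top of the plywood ledge, where the cover is to lie: 170 mm along x (the board's x = +10 to +180 mm), 130 mm wide, 38 mm above the table, no rails. It adjoins the grey box, 2 mm lower. At its far end is a dark stop strip 8 mm high.
- tab (a joint): Press depth of the red snap tab in m: 0 = out, as at the start; 0.009 = fully in. It goes straight down against about 5 N and stays where it is pushed (no return spring). Out, it blocks the cover; fully in, the cover's plate passes over it.
- tab_top (a point): Centre of the top face of the red tab, 32 mm (along the box's x) x 34 mm (across); 52 mm above the table when out, 43 mm when fully in. At the box's x = -17 mm, y = 0, 18.5 mm ahead of the cover's front edge, so press at its centre with the fingers shut.
- cover: Loose white cover, about 50 to 110 g, 85 (x) x 80 (y) mm, top 12 mm above its origin (centre of the underside), axes as the box's. Open beneath: a 6 mm plate on two 6 mm side runners. A blue rib across its rear edge, 60 mm wide, 8 mm thick, rises 10 mm above the plate. At the start it sits between the rails at the box's x = -78 mm, its rear edge 9.5 mm short of the box's rear end; it slides easily.
- rib (a point): Middle of the cover's rear face, 17 mm above its underside (half-way up the blue rib): push here along the box's +x.
- rear_left (a point): Rear (-x) corner of the cover on its +y side, 6 mm above its underside.
- rear_right (a point): Rear (-x) corner of the cover on its -y side, 6 mm above its underside.
- brush: loose cleaning brush, 170 mm long, lying on the table beside the service board: leave alone
- screwdriver: loose screwdriver, 180 mm long, lying on the table on the other side of the board: leave alone
- bottle: small amber bottle with a red cap, 40 mm across, 85 mm tall, standing: leave alone
- roll: standing brown abrasive-paper tube, 64 mm across, 95 mm tall: leave alone
- dish: shallow glass dish, 100 mm across, 30 mm high: leave alone
- tin: blue tin, 66 mm across, 75 mm tall, standing: leave alone
- sander: grey sanding block, 100 x 60 x 32 mm, lying flat: leave alone
Mind the look-alikes: they are no part of the job. Leave any orange or purple look-alike of the cover alone.

How it is judged:
By the outcome, as a careful person would: the job done as asked, in the order asked, and still so for the second after the job is handed in, with the robot touching nothing.
It also fails if it takes over 40 s, if anything falls off the work surface, if the arm or the gripper's body presses on something with over 40 N, if the wrist force passes 120 N, or if a joint passes its speed limit or range.

### The arm

A 6-joint arm with a two-finger parallel gripper is mounted at the origin on the work surface. World frame = base frame: x ahead of the robot, y to its left, z up, the work surface at z = 0. Lengths are in m, angles in rad, forces in N, time in s.
With the tool pointing down it reaches from about 0.375 to 0.9 m from the base axis. Payload 3.1 kg.
Tool frame: the origin (TCP) lies between the finger pads; the fingertips stand 17 mm ahead of it and the grasp point (between the pads) lies 2 mm behind it; z points along the fingers, y is the line along which they close (so a half turn about z gives the same grasp; the last joint's range is limited). The gripper opens to 85 mm and grips with 20 to 120 N. Pads are 22 mm wide; open, the fingers measure 114 mm over their backs; the gripper's body (76 mm by 85 mm) begins 54 mm behind the grasp point. The pads swing forward as they close: fully open they stand 13 mm farther back than shut.
Start: joints at [0.94, 0.527, 1.433, -0, 1.181, -0.178], TCP at [0.273, 0.562, 0.248] pointing down, gripper open.
Joint ranges: [-3.08, 3.08], [-0.75, 2.2], [0.22, 2.44], [-1.43, 4.57], [0, 2.65], [-2.85, 2.85]. Speed limits (rad/s): [2.79, 2.79, 3.14, 3.14, 3.14, 3.14].

### API

Orientations are given as a unit quaternion [x, y, z, w].
In Python, from station import sense, vision, order gives the robot as it stands.
- The arm moves only by the shell command python3 -m crank 'ROWS' [OPENING] [FORCE]. ROWS is JSON, a list of rows, each an object with "dp": the shift along the world's x, y, z in units of 30 mm (1.0 is 30 mm), a list of three; "angular": the turn, a rotation vector about the world's x, y, z in degrees, a list of three. In form: [{"dp": [dx, dy, dz], "angular": [ax, ay, az]}, ...]. A call has 1 to 20 rows; each row shifts and turns the commanded pose from where the row before left it; what a row does not reach is not made up. A row lasts 1/10 s, in which the tool goes at most 50 mm and 8.59 degrees, less where a joint would pass 70% of its speed; a pose out of reach is approached as far as the arm can. A call is refused whole if a number of a shift passes 1 or a number of a turn 8.59, either way. A call with a gripper value outside its range is refused whole. OPENING is the closure, from 0 (fully open) to 1 (shut), set as the call begins (- or left out, the last holds). The fingers move at their own pace and stop on an object; FORCE is the grip in N (left out, the last holds). Time passes only in rows, so rows that do not move let the fingers close. It gives the time, the measured TCP pose, the force, the opening and the grip force at its end, in the units of the state.
- sense(): the state, without advancing time (a new reading comes with each control period).
- vision.snapshot(name): name is "scene" or "top"; returns a dict with "image" (420x560x3 uint8, blue, green, red), "range_z" (420x560 float32, m along the optical axis (not along the pixel's ray), 0 where there is no reading), "mtx" (3x3 intrinsics, pixels), "pose" (4x4, takes a point from camera to world coordinates). Camera axes: x right, y down, z forward; pixel columns grow to the right and rows downward; lengths in m; the calibration is good to about 2 mm. A picture is of the moment at which its call begins.
- order.sign_off(): hands the job in; it is judged then, once.
The state is a dict: "t": time; "q": joint angles; "qd": joint speeds; "tau": joint torques, N m; "tcp_pos": TCP position; "tool_rot": TCP orientation; "force": force on the tool from outside, world axes, zero at the start; "ft_torque": the same for the moment, N m; "finger_gap": opening from 0.0 (shut) to 1.0 (fully open); "gripper_force": force on a finger pad.
Only numpy, scipy, OpenCV 4.12 (cv2) and the standard library are available. Lean on these libraries where they do the work, as an engineer would, in place of code of your own. Each camera call takes 0.05 s, during which the arm holds its last target. There are 200 camera calls.

## Working session

There is one attempt and no reset: what is moved stays moved. The work goes in short steps, Python scripts to look and compute and a shell command to move; the robot and the scene stay as the last step left them, time stands still between calls to the robot, and variables do not carry over. Pictures are saved under pics/ and viewed, at most 10 in all, crops included, and the job is handed in when it is done.

```bash
mkdir -p pics
python3 - <<'E'
from station import sense, vision
import cv2,numpy as np
for n in("scene","top"):
    s=vision.snapshot(n); cv2.imwrite(f"pics/{n}0.png",s["image"]); np.savez(f"pics/{n}0.npz",**s)
    print(n,s["mtx"].round(1).tolist(),s["pose"].round(3).tolist())
st=sense();print(st["tcp_pos"],st["tool_rot"],st["t"])
E
```

```text
scene [[476.1, 0.0, 282.1], [0.0, 476.1, 214.1], [0.0, 0.0, 1.0]] [[-0.486, 0.541, -0.687, 1.329], [0.874, 0.308, -0.376, 0.422], [0.008, -0.783, -0.622, 0.754], [0.0, 0.0, 0.0, 1.0]]
top [[422.1, 0.0, 281.4], [0.0, 422.1, 207.8], [0.0, 0.0, 1.0]] [[-0.02, -0.993, 0.112, 0.435], [-1.0, 0.022, 0.021, 0.001], [-0.023, -0.112, -0.993, 1.237], [0.0, 0.0, 0.0, 1.0]]
[0.27301539 0.56151974 0.2474249 ] [ 2.24474152e-01  9.74479530e-01 -9.17802598e-04 -3.97440772e-04] 0.1
```

View pics/top0.png

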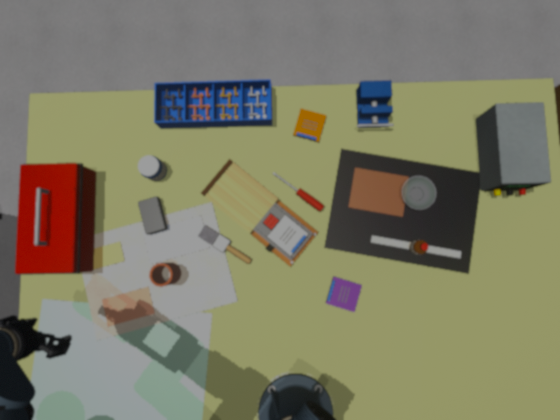

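View pics/scene0.png

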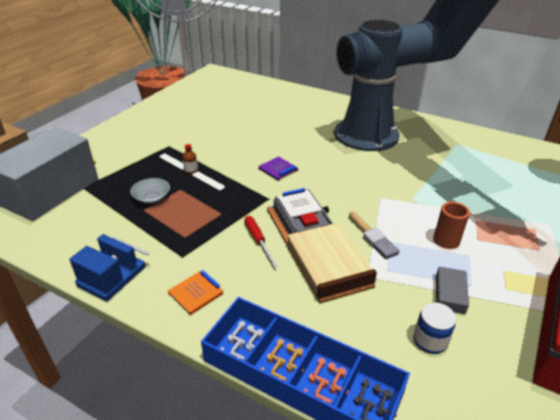

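Top view: the white cover is at (289,236), with the red tab at (271,222) and the ledge running up-left to a dark stop strip at (217,178). Cover look-alikes are orange (310,125) and purple (344,294). Red look-alikes are the screwdriver handle (312,200) and the bottle cap (420,247). I choose the white cover and the tab next to it on the board.

```bash
cat > h.py <<'E'
import numpy as np
def world(s,u,v,z):  # pixel -> world at height z
    K,P=s["mtx"],s["pose"]; d=P[:3,:3]@np.linalg.solve(K,[u,v,1.]); o=P[:3,3]
    return o+d*(z-o[2])/d[2]
def pix(s,p):
    P=s["pose"]; c=s["mtx"]@(P[:3,:3].T@(np.array(p)-P[:3,3])); return c[:2]/c[2]
E
python3 - <<'E'
from h import *; import cv2
im=[]
for n,(u,v,w,h) in dict(top=(190,150,140,125),scene=(255,175,140,125)).items():
    s=dict(np.load(f"pics/{n}0.npz")); c=s["image"][v:v+h,u:u+w]; hsv=cv2.cvtColor(c,cv2.COLOR_BGR2HSV).astype(int)
    H,S,V=hsv[...,0],hsv[...,1],hsv[...,2]
    for nm,m,z in(("red",((H<6)|(H>174))&(S>150)&(V>100),.052),("white",(S<60)&(V>140),.052),("blue",(H>100)&(H<130)&(S>120),.062),("wood",(H>12)&(H<24)&(S>60)&(V>140),.038)):
        k,l,st,ce=cv2.connectedComponentsWithStats(m.astype(np.uint8))
        for i in np.argsort(-st[1:,4])[:2]+1:
            if st[i,4]<15: continue
            pts=np.argwhere(l==i)[:,::-1].astype(np.float32)+[u,v]
            r=cv2.boxPoints(cv2.minAreaRect(pts.astype(np.float32)))
            print(n,nm,st[i,4],(ce[i]+[u,v]).round(1),world(s,*(ce[i]+[u,v]),z).round(4),[world(s,*p,z)[:2].round(3).tolist() for p in r])
    im.append(cv2.resize(c,None,fx=2.8,fy=2.8,interpolation=cv2.INTER_CUBIC))
cv2.imwrite("pics/crop0.png",np.hstack(im))
E
```

```text
top red 143 [310.  199.8] [ 0.5896 -0.0556  0.052 ] [[0.609, -0.018], [0.621, -0.027], [0.572, -0.091], [0.56, -0.082]]
top red 111 [270.7 221.3] [0.5312 0.0566 0.052 ] [[0.531, 0.077], [0.552, 0.055], [0.531, 0.036], [0.511, 0.057]]
top white 2058 [206.3 243.4] [0.4727 0.2389 0.052 ] [[0.388, 0.284], [0.591, 0.285], [0.588, 0.168], [0.386, 0.17]]
top white 744 [286.6 234.3] [0.4935 0.0124 0.052 ] [[0.49, 0.067], [0.548, 0.017], [0.495, -0.045], [0.437, 0.005]]
top blue 31 [298.2 243.8] [ 0.4661 -0.0193  0.062 ] [[0.449, -0.002], [0.486, -0.033], [0.484, -0.037], [0.446, -0.005]]
top wood 103 [282.4 257.2] [0.43   0.0259 0.038 ] [[0.448, 0.052], [0.458, 0.042], [0.415, 0.001], [0.405, 0.011]]
top wood 85 [257.3 183.3] [0.643  0.0939 0.038 ] [[0.695, 0.161], [0.7, 0.157], [0.599, 0.038], [0.595, 0.042]]
scene red 134 [309.  218.1] [0.5365 0.0597 0.052 ] [[0.539, 0.037], [0.507, 0.062], [0.536, 0.082], [0.566, 0.057]]
scene red 93 [257.6 233.7] [ 0.6437 -0.0159  0.052 ] [[0.629, -0.048], [0.611, -0.039], [0.652, 0.004], [0.669, -0.004]]
scene white 1108 [383.8 225.5] [0.4756 0.2221 0.052 ] [[0.395, 0.139], [0.357, 0.206], [0.553, 0.272], [0.586, 0.214]]
scene white 843 [299.4 201.9] [0.4918 0.0111 0.052 ] [[0.49, -0.066], [0.395, 0.008], [0.492, 0.073], [0.577, 0.003]]
scene blue 56 [293.5 191.5] [ 0.4726 -0.0157  0.062 ] [[0.489, -0.037], [0.447, -0.0], [0.456, 0.006], [0.498, -0.03]]
scene wood 1657 [322.6 255.3] [0.6217 0.136  0.038 ] [[0.607, 0.029], [0.449, 0.07], [0.608, 0.245], [0.733, 0.197]]
scene wood 132 [359.8 221.1] [0.4711 0.1626 0.038 ] [[0.457, 0.128], [0.44, 0.13], [0.483, 0.193], [0.499, 0.19]]
```

View pics/crop0.png

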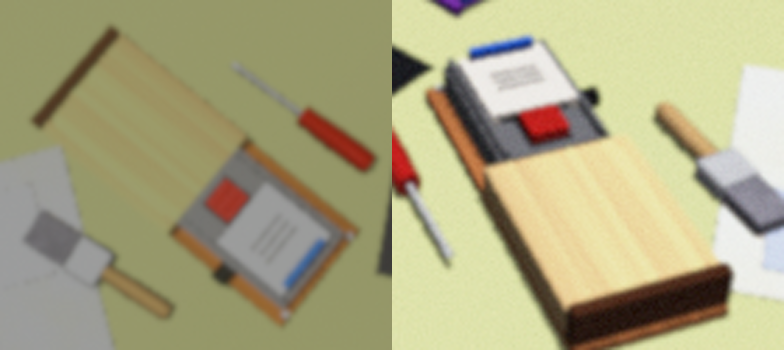

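The crops confirm it: white cover with a blue rear rib, red tab ahead of it, then the ledge and stop strip. In the left crop the tab is at (227,200), the ledge junction corners at (247,142) and (175,232), and the strip corners at (113,28) and (36,123).

```bash
cat > loc.py <<'E'
from h import *; from scipy.optimize import least_squares
T=dict(np.load("pics/top0.npz"));S=dict(np.load("pics/scene0.npz"))
o=np.array([190,150]);q=np.array([255,175])
c=lambda u,v:np.array([u,v])/2.8+o
d=lambda u,v:np.array([u-392,v])/2.8+q
obs=[(T,(.180,-.065,.046),c(113,28)),(T,(.180,.065,.046),c(36,123)),(T,(.010,-.065,.038),c(247,142)),(T,(.010,.065,.038),c(175,232)),
(T,(-.017,0,.052),(270.7,221.3)),(S,(-.017,0,.050),(309,218.1)),(T,(-.1165,0,.062),(298.2,243.8)),(S,(-.1165,0,.059),(293.5,191.5)),
(S,(.010,-.065,.038),d(484,165)),(S,(.010,.065,.038),d(625,137))]
def w(p,b): C,s_=np.cos(p[2]),np.sin(p[2]); return np.array([p[0]+C*b[0]-s_*b[1],p[1]+s_*b[0]+C*b[1],b[2]])
f=lambda p:np.concatenate([pix(s,w(p,b))-np.array(m) for s,b,m in obs])
if __name__=="__main__":
    r=least_squares(f,[.54,.07,.86],loss="soft_l1");p=r.x;np.save("p.npy",p)
    print(p,np.degrees(p[2]));print(f(p).reshape(-1,2).round(1).tolist())
    for x in(-.017,-.17,-.1205,.05,.095):print(x,w(p,(x,0,0))[:2].round(4))
E
python3 loc.py
```

```text
[0.54325158 0.07028111 0.85909007] 49.222235197335756
[[2.1, 0.4], [0.3, 0.9], [-0.3, -2.8], [-3.8, 0.0], [-0.3, -0.4], [-0.1, -0.7], [-0.5, -0.4], [0.2, -0.4], [-0.8, 0.5], [0.2, -1.6]]
-0.017 [0.5321 0.0574]
-0.17 [ 0.4322 -0.0585]
-0.1205 [ 0.4645 -0.021 ]
0.05 [0.5759 0.1081]
0.095 [0.6053 0.1422]
```

```bash
python3 -m crank '[{"dp":[0.48,-0.933,0],"angular":[0,0,-5.83]},{"dp":[0.48,-0.933,0],"angular":[0,0,-5.83]},{"dp":[0.48,-0.933,0],"angular":[0,0,-5.83]},{"dp":[0.48,-0.933,0],"angular":[0,0,-5.83]},{"dp":[0.48,-0.933,0],"angular":[0,0,-5.83]},{"dp":[0.48,-0.933,0],"angular":[0,0,-5.83]},{"dp":[0.48,-0.933,0],"angular":[0,0,-5.83]},{"dp":[0.48,-0.933,0],"angular":[0,0,-5.83]},{"dp":[0.48,-0.933,0],"angular":[0,0,-5.83]},{"dp":[0.48,-0.933,0],"angular":[0,0,-5.83]},{"dp":[0.48,-0.933,-0.5],"angular":[0,0,-5.83]},{"dp":[0.48,-0.933,-0.5],"angular":[0,0,-5.83]},{"dp":[0.48,-0.933,-0.5],"angular":[0,0,-5.83]},{"dp":[0.48,-0.933,-0.5],"angular":[0,0,-5.83]},{"dp":[0.48,-0.933,-0.5],"angular":[0,0,-5.83]},{"dp":[0.48,-0.933,-0.5],"angular":[0,0,-5.83]},{"dp":[0.48,-0.933,-0.5],"angular":[0,0,-5.83]},{"dp":[0.48,-0.933,-0.5],"angular":[0,0,-5.83]},{"dp":[0,0,0],"angular":[0,0,0]},{"dp":[0,0,0],"angular":[0,0,0]}]' 1
python3 - <<'E'
from station import sense,vision
from loc import *; import cv2
from scipy.spatial.transform import Rotation as R
st=sense();p=np.load("p.npy");a=R.from_quat(st["tool_rot"]).as_matrix()
print(st["t"],st["tcp_pos"].round(4),a.round(3).tolist(),np.degrees(np.arctan2(a[1,1],a[0,1])),st["finger_gap"],np.array(st["q"]).round(2),st["force"])
print("to tab (dp units)",(w(p,(-.017,0,.052))-st["tcp_pos"])/.03)
s=vision.snapshot("scene");v=s["image"][110:260,220:420];cv2.imwrite("pics/s1.png",cv2.resize(v,None,fx=4,fy=4,interpolation=cv2.INTER_CUBIC))
E
```

```text
t: 2.1
tcp_pos: [0.5321, 0.0578, 0.1276]
tool_rot: [0.91, 0.415, -0.001, -0.001]
force: [-0.3, -0.4, -0.3]
finger_gap: 0.002
gripper_force: 0.0
2.1 [0.5321 0.0578 0.1276] [[0.655, 0.755, -0.002], [0.755, -0.655, 0.001], [-0.001, -0.002, -1.0]] -40.934548067300284 0.001998053179403831 [-0.1   0.59  1.76  0.    0.79  0.61] [-0.26128355 -0.44787266 -0.29107011]
to tab (dp units) [ 1.99991798e-03 -1.16167394e-02 -2.52092012e+00]
```

View pics/s1.png

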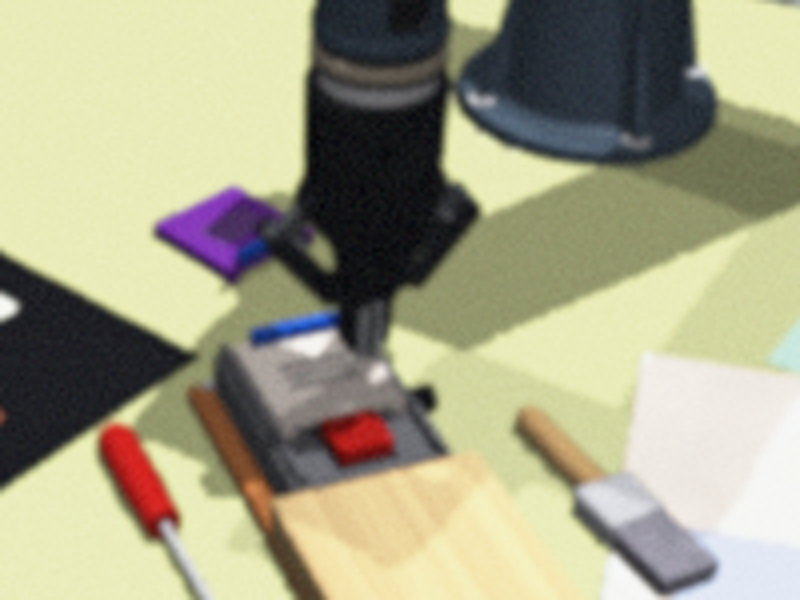

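The shut fingers (crop (370,340)) hang above the tab (360,438), so I'll press down.

```bash
python3 -m crank '[{"dp":[0,0,-0.6],"angular":[0,0,0]},{"dp":[0,0,-0.6],"angular":[0,0,0]},{"dp":[0,0,-0.5],"angular":[0,0,0]},{"dp":[0,0,-0.2],"angular":[0,0,0]},{"dp":[0,0,-0.1],"angular":[0,0,0]},{"dp":[0,0,-0.1],"angular":[0,0,0]},{"dp":[0,0,-0.1],"angular":[0,0,0]},{"dp":[0,0,0],"angular":[0,0,0]},{"dp":[0,0,0],"angular":[0,0,0]}]'
```

```text
t: 3.05
tcp_pos: [0.5334, 0.0582, 0.0629]
tool_rot: [0.909, 0.416, 0.001, 0.001]
force: [-0.4, 0.9, 0.1]
finger_gap: 0.003
gripper_force: 0.0
```

```bash
python3 -m crank '[{"dp":[0,0,-0.05],"angular":[0,0,0]},{"dp":[0,0,-0.05],"angular":[0,0,0]},{"dp":[0,0,-0.05],"angular":[0,0,0]},{"dp":[0,0,0],"angular":[0,0,0]}]'
```

```text
t: 3.45
tcp_pos: [0.5334, 0.0581, 0.0599]
tool_rot: [0.91, 0.416, 0.001, 0.001]
force: [-2.0, 1.5, 17.7]
finger_gap: -0.005
gripper_force: 8.5
```

```bash
python3 -m crank '[{"dp":[0,0,0.7],"angular":[0,0,0]},{"dp":[0,0,0.8],"angular":[0,0,0]},{"dp":[-0.63,-0.72,0],"angular":[0,0,0]},{"dp":[-0.63,-0.72,0],"angular":[0,0,0]},{"dp":[-0.63,-0.72,0],"angular":[0,0,0]},{"dp":[-0.63,-0.72,0],"angular":[0,0,0]},{"dp":[-0.63,-0.72,0],"angular":[0,0,0]},{"dp":[0,0,0],"angular":[0,0,0]},{"dp":[0,0,0],"angular":[0,0,0]}]' 0.7
python3 - <<'E'
from station import sense,vision
from loc import *; import cv2
st=sense();p=np.load("p.npy")
for x in(-.16,-.135,.037):print(x,((w(p,(x,0,.065))-st["tcp_pos"])/.03).round(3))
print(st["finger_gap"])
s=vision.snapshot("scene");v=s["image"][110:260,220:420];cv2.imwrite("pics/s2.png",cv2.resize(v,None,fx=4,fy=4,interpolation=cv2.INTER_CUBIC))
E
```

```text
t: 4.35
tcp_pos: [0.4384, -0.0504, 0.1028]
tool_rot: [0.91, 0.415, 0.0, 0.0]
force: [-0.2, 0.5, 0.2]
finger_gap: 0.297
gripper_force: 0.0
-0.16 [ 0.011 -0.015 -1.26 ]
-0.135 [ 0.555  0.616 -1.26 ]
0.037 [ 4.299  4.957 -1.26 ]
0.29720768881829696
```

View pics/s2.png

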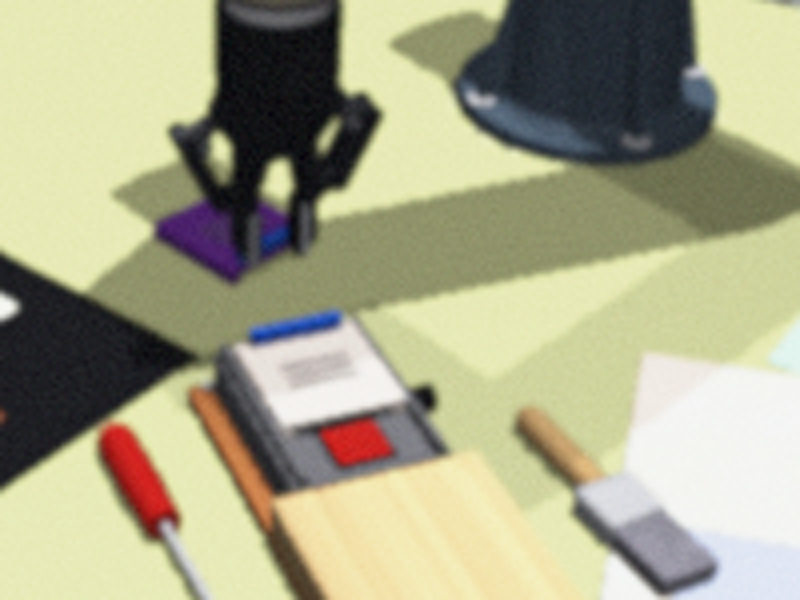

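The tab now sits flush (crop (357,443)) and the fingers (275,235) are clear behind the blue rib (295,326). Next I go down behind the rib and make contact.

```bash
python3 -m crank '[{"dp":[0,0,-0.6],"angular":[0,0,0]},{"dp":[0,0,-0.55],"angular":[0,0,0]},{"dp":[0,0,-0.18],"angular":[0,0,0]},{"dp":[0.22,0.25,0],"angular":[0,0,0]},{"dp":[0.22,0.25,0],"angular":[0,0,0]},{"dp":[0.11,0.125,0],"angular":[0,0,0]},{"dp":[0.11,0.125,0],"angular":[0,0,0]},{"dp":[0.11,0.125,0],"angular":[0,0,0]},{"dp":[0.11,0.125,0],"angular":[0,0,0]},{"dp":[0.11,0.125,0],"angular":[0,0,0]},{"dp":[0,0,0],"angular":[0,0,0]}]'
python3 - <<'E'
from station import sense
from loc import *
st=sense();p=np.load("p.npy");d=st["tcp_pos"][:2]-p[:2];C,s=np.cos(p[2]),np.sin(p[2]);print("box frame",C*d[0]+s*d[1],-s*d[0]+C*d[1])
E
```

```text
t: 5.5
tcp_pos: [0.4684, -0.0157, 0.063]
tool_rot: [0.909, 0.416, 0.0, 0.0]
force: [-0.3, 0.5, 0.4]
finger_gap: 0.298
gripper_force: 0.0
box frame -0.11401739503937994 0.0004937058702067301
```

```bash
python3 -m crank '[{"dp":[0.175,0.202,0],"angular":[0,0,0]},{"dp":[0.175,0.202,0],"angular":[0,0,0]},{"dp":[0.175,0.202,0],"angular":[0,0,0]},{"dp":[0.175,0.202,0],"angular":[0,0,0]},{"dp":[0.175,0.202,0],"angular":[0,0,0]},{"dp":[0.175,0.202,0],"angular":[0,0,0]},{"dp":[0.175,0.202,0],"angular":[0,0,0]},{"dp":[0.175,0.202,0],"angular":[0,0,0]},{"dp":[0,0,0],"angular":[0,0,0]}]'
python3 - <<'E'
from station import sense,vision
from loc import *; import cv2
st=sense();p=np.load("p.npy");d=st["tcp_pos"][:2]-p[:2];C,s=np.cos(p[2]),np.sin(p[2]);print("box frame",C*d[0]+s*d[1],-s*d[0]+C*d[1])
s=vision.snapshot("scene");v=s["image"][110:260,220:420];cv2.imwrite("pics/s3.png",cv2.resize(v,None,fx=4,fy=4,interpolation=cv2.INTER_CUBIC))
E
```

```text
t: 6.4
tcp_pos: [0.5109, 0.0331, 0.063]
tool_rot: [0.909, 0.416, 0.001, 0.0]
force: [-0.3, 0.5, 0.6]
finger_gap: 0.303
gripper_force: 0.0
box frame -0.049271043967577456 0.00025971244540598515
```

View pics/s3.png

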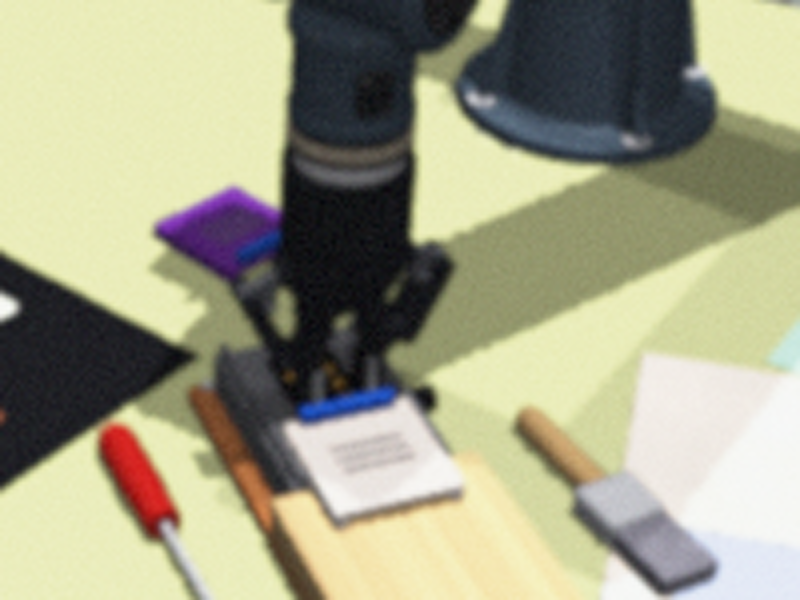

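The cover has slid straight over the tab, its front edge now on the ledge (crop (400,505)). I'll continue.

```bash
python3 -m crank '[{"dp":[0.175,0.202,0],"angular":[0,0,0]},{"dp":[0.175,0.202,0],"angular":[0,0,0]},{"dp":[0.175,0.202,0],"angular":[0,0,0]},{"dp":[0.175,0.202,0],"angular":[0,0,0]},{"dp":[0.175,0.202,0],"angular":[0,0,0]},{"dp":[0.175,0.202,0],"angular":[0,0,0]},{"dp":[0.175,0.202,0],"angular":[0,0,0]},{"dp":[0.175,0.202,0],"angular":[0,0,0]},{"dp":[0.175,0.202,0],"angular":[0,0,0]},{"dp":[0.11,0.126,0],"angular":[0,0,0]},{"dp":[0.11,0.126,0],"angular":[0,0,0]},{"dp":[0.07,0.08,0],"angular":[0,0,0]},{"dp":[0,0,0],"angular":[0,0,0]},{"dp":[-0.2,-0.23,0],"angular":[0,0,0]},{"dp":[-0.4,-0.46,0],"angular":[0,0,0]},{"dp":[0,0,0.8],"angular":[0,0,0]},{"dp":[0,0,1],"angular":[0,0,0]},{"dp":[-0.5,-0.6,1],"angular":[0,0,0]},{"dp":[-0.5,-0.6,1],"angular":[0,0,0]},{"dp":[0,0,0],"angular":[0,0,0]}]'
python3 - <<'E'
from station import vision
import cv2,numpy as np
from h import *
a=[]
for n,(u,v) in dict(scene=(255,150),top=(190,140)).items():
    s=vision.snapshot(n);np.savez(f"pics/{n}4.npz",**s);a.append(cv2.resize(s["image"][v:v+150,u:u+140],None,fx=2.8,fy=2.8,interpolation=cv2.INTER_CUBIC))
cv2.imwrite("pics/s4.png",np.hstack(a))
E
```

```text
t: 8.45
tcp_pos: [0.5174, 0.0383, 0.1801]
tool_rot: [0.91, 0.415, 0.002, 0.002]
force: [0.2, -0.1, -0.6]
finger_gap: 0.304
gripper_force: 0.0
```

View pics/s4.png

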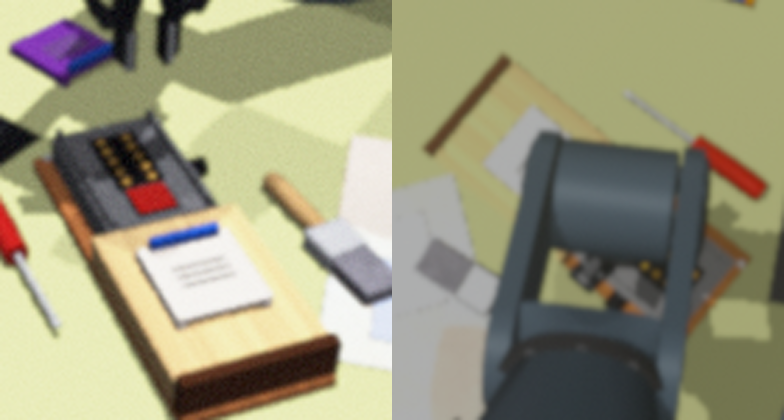

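The cover lies flat on the ledge, with its rib at (183,236) past the junction at (153,222). I'll check the gap numerically.

Run:
```python
from loc import *
p=np.load("p.npy");S4=dict(np.load("pics/scene4.npz"));C,s=np.cos(p[2]),np.sin(p[2])
for n,u,v,z in(("rib",183,236,.055),("frontL",184,325,.050),("frontR",270,297,.050)):
    d=world(S4,u/2.8+255,v/2.8+150,z)[:2]-p[:2];print(n,C*d[0]+s*d[1],-s*d[0]+C*d[1])
```

```text
rib 0.05284086547380658 -0.0016245160992187993
frontL 0.14093699960316383 -0.03926753966640462
frontR 0.13537208261196304 0.03497445387515946
```

The rib is at x≈+50 mm and the front edge at about +137 mm. That puts the cover fully off the box (edge at +10 mm) and clear of the stop strip.

```bash
python3 -c "
from station import order
print(order.sign_off())"
```

```text
the job is handed in; nothing more can be done
None
```

I pressed the red tab fully in, then pushed the white cover straight over it and off the box; it lies flat on the ledge about 40 mm clear of the box, and I handed the job in at about 8.5 s.

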